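# Slide a steel plate along the riveting ledge until its holes overhang

### The arm

A 6-joint arm with a two-finger parallel gripper is mounted at the origin on a cart in front of the work surface, level with it; the furniture and walls round the work are solid. World frame = base frame: x ahead of the robot, y to its left, z up, the work surface at z = 0. Lengths are in m, angles in rad, forces in N, time in s.
With the tool pointing down it reaches from about 0.35 to 0.85 m from the base axis. Payload 8.1 kg.
Tool frame: the origin (TCP) lies at the very end of the fingers, on their centre line; the grasp point (between the pads) lies 19 mm behind it; z points along the fingers, x is the direction in which the jaws open and shut, and the axes are right-handed (so a half turn about z gives the same grasp; the last joint's range is limited). The gripper opens to 93 mm and grips with 3 to 60 N. Pads are 15 mm wide; open, the fingers measure 128 mm over their backs; the gripper's body (75 mm by 188 mm) begins 65 mm behind the grasp point.
Start: joints at [1.187, 0.13, 1.488, -0, 1.523, -0.085], TCP at [0.177, 0.573, 0.219] pointing down, gripper open.
Joint ranges: [-2.96, 2.96], [-0.89, 2.26], [0.02, 2.5], [-1.34, 4.48], [0, 2.73], [-2.66, 2.66]. Speed limits (rad/s): [2.39, 2.39, 2.79, 3.14, 3.14, 3.14].

### API

Orientations are given as a rotation vector (axis times angle).
In Python, from plant import robot gives the robot as it stands. The module is installed in compiled form; this text tells all that it offers.
- The arm moves only by the tool jog_arm, never from a script. Its argument "commands" is one flat list of numbers, 5 for each row, row after row: the gripper's target within -1 to 1 (shut at 1, half-way at 0, fully open at -1), then the shift along the tool's x, y, z in m, then the turn about the tool's z in degrees. A call has 1 to 20 rows; each row shifts and turns the commanded pose from where the row before left it, along the tool's axes as they then stand; what a row does not reach is not made up. A row lasts 1/12 s, in which the tool goes at most 41.7 mm and 7.16 degrees, less where a joint would pass 70% of its speed; a pose out of reach is approached as far as the arm can. A call is refused whole if a number of a shift passes 0.0417 or a number of a turn 7.16, either way. A call with a gripper value outside its range is refused whole. The fingers move at their own pace and stop on an object; "grip_force" is the grip in N (left out, the last holds). Time passes only in rows, so rows that do not move let the fingers close. It gives the time, the measured TCP pose, the force and the opening at its end, in the units of the state.
- robot.read_state(): the state, without advancing time (a new reading comes with each control period).
- robot.read_camera(name): name is "side" or "top" or "wrist"; returns a dict with "img" (400x640x3 uint8, blue, green, red), "vfov" (degrees; the focal length in pixels is half the picture's height over the tangent of half this angle, whatever the lens; pixels are square), "cx", "cy" (the principal point, pixels), "k1" (the pictures are not rectified: a ray, as slopes to the right and down, at radius r is drawn at 1 + k1 r^2 times it, then the intrinsics apply), "extrinsics" (4x4, takes a point from world to camera coordinates). Camera axes: x right, y down, z forward; pixel columns grow to the right and rows downward; lengths in m; the calibration is good to about 2 mm. A picture is of the moment at which its call begins. There is no depth.
- robot.close_job(): hands the job in, once; it reports no verdict.
Trained networks look in a picture, given as the dict that the camera call returned (one of the last four; its "shot" number tells which), for a name from the list of things; names that differ only in an ending like _2 or _b are one class to them, and where a whole thing is asked for, a point or a joint stands for the part that bears it (a point fixed in the world has none). Each returns a list of dicts, best first, with "score" (0 to 1); they miss things now and then, are a little off and sometimes report something else, mostly with a low value. They report only what shows in the picture. A call takes as long as a camera call. They do not tell look-alikes from the thing itself.
- robot.recognise(thing, picture): "box" ([centre column, centre row, width, height] as shares, 0 to 1, of the picture: columns of its width, rows of its height, round what is visible of it).
- robot.pinpoint(thing, picture): "position" ([row, column] as shares, 0 to 1, of the picture: columns of its width, rows of its height: a listed point, or the origin of a listed thing).
The state is a dict: "t": time; "q": joint angles; "dq": joint speeds; "joint_torque": joint torques, N m; "tool_pos": TCP position; "orientation": TCP orientation; "force": force on the tool from outside, world axes, zero at the start; "wrist_torque": the same for the moment, N m; "opening": finger opening in m.
Only numpy, scipy, OpenCV 4.12 (cv2) and the standard library are available. Lean on these libraries where they do the work, as an engineer would, in place of code of your own. Each camera call takes 0.05 s, during which the arm holds its last target.

### The job

The steel plate on the low wooden ledge is to be riveted at the end of the ledge where the clear round lidded jar stands. Push the plate along the ledge towards the jar until the two holes at its leading end are wholly out past the end of the ledge, with at least two thirds of the plate's length still resting on the wood, and leave its long edge flush against the metal fence. Only push it with the fingers, do not lift it, and leave the jar and the wax block at the ledge's two ends where they are.

Things in the scene. Friction and masses are not known exactly. Their poses are not given: they have to be found in the camera images.
- ledge: Fixed wooden block, 110 (x) x 220 (y) x 45 mm high, with an aluminium fence all along its far (+x) side. Origin: centre of the underside, on the bench; y runs along the ledge, x across it towards the fence, z up. The wooden top is at z = 45 mm, its ends at y = -110 and +110 mm, its open front edge at x = -55 mm. The fence's inner face is at x = +45 mm, its top at z = 62 mm. Both ends are open.
- plate: Loose bare steel plate lying on the ledge, 70 (x) x 120 (y) x 6 mm thick, about 0.2 to 0.4 kg, the same at both ends. Origin: centre of its underside; y along its length, z up. Four through holes of 12 mm diameter at x = +-20, y = +-44 mm, so the inner rims of the two holes of an end lie 22 mm from that end. It starts near the middle of the ledge, a little askew and 5 to 25 mm off the fence. Lying flush on the fence its origin is at x = +10 mm in the ledge's frame.
- jar: Clear round jar with a pale lid, empty-looking, 64 mm in diameter and 97 mm high, standing loose on the bench about 70 mm beyond one end of the ledge: this marks the end where the plate must overhang. Origin: centre of its underside, on the bench.
- wax: Pale block of wax, 34 (x) x 62 (y) x 24 mm high, loose on the bench about 90 mm beyond the other end of the ledge. Origin: centre of its underside, on the bench.
Not all that is in view belongs to the job. Of the things that look like the jar, take the one that is nearest to the robot's base at the start.

How it is judged:
At the end, for the whole second after the job is handed in: The plate lies flat and at rest on the ledge and overhangs the end by the jar by 22 to 40 mm (both holes wholly clear, two thirds still on the wood); its long edge is on the fence (middle within 4 mm of it, within 0.05 rad) (((y of jar in the frame of ledge above 0 m and y of plate in the frame of ledge between 0.072 and 0.09 m) or (y of jar in the frame of ledge below 0 m and y of plate in the frame of ledge between -0.09 and -0.072 m)) and x of plate in the frame of ledge above 0.006 m and angle between the y axis of plate and the y axis of ledge, either way round below 0.05 rad and z of plate in the frame of ledge between 0.042 and 0.048 m and angle between plate's own z axis and vertical below 0.04 rad and linear speed of plate below 0.01 m/s); the robot touches nothing.
It fails at once if the plate is lifted more than 7 mm off the ledge, or falls off it (height (world z) of plate above 0.052 m or height (world z) of plate below 0.03 m).
It fails at once if the plate is tipped by more than about 10 degrees (angle between plate's own z axis and vertical above 0.18 rad).
It fails at once if the jar is shifted by more than 15 mm (distance of jar from where it was at the start of the episode above 0.015 m).
It fails at once if the wax block is shifted by more than 15 mm (distance of wax from where it was at the start of the episode above 0.015 m).
It also fails if it takes over 64 s, if anything falls off the work surface, if the arm or the gripper's body presses on something with over 40 N, if the wrist force passes 120 N, or if a joint passes its speed limit or range.

## Working session

There is one attempt and no reset: what is moved stays moved. The work goes in short steps, Python scripts to look and compute and a tool call to move; the robot and the scene stay as the last step left them, time stands still between calls to the robot, and variables do not carry over. Pictures are saved under pics/ and viewed, and the job is handed in when it is done.

Besides the shell and the picture viewer there is one more tool, called after "Call:" as a command line: name --argument value ..., lists and objects as JSON in quotes. jog_arm: Moves the arm, as the interface text tells. Its arguments: {"type":"object","properties":{"commands":{"type":"array"},"grip_force":{"type":"number"}},"required":["commands"]}

```bash
mkdir -p pics; cat > h.py <<'E'
import numpy as np, cv2
from plant import robot
def ray(p,u,v):
    H,W=p["img"].shape[:2]; f=H/2/np.tan(np.radians(p["vfov"])/2)
    d=np.array([(u-p["cx"])/f,(v-p["cy"])/f]); s=d.copy()
    for _ in range(30): s=d/(1+p["k1"]*(s@s))
    T=np.array(p["extrinsics"]); R=T[:3,:3]; return -R.T@T[:3,3], R.T@np.array([s[0],s[1],1])
def at(p,u,v,z):
    o,d=ray(p,u,v); return o+d*(z-o[2])/d[2]
def proj(p,X):
    T=np.array(p["extrinsics"]); c=T[:3,:3]@np.array(X)+T[:3,3]; s=c[:2]/c[2]; s=s*(1+p["k1"]*(s@s))
    f=p["img"].shape[0]/2/np.tan(np.radians(p["vfov"])/2); return s*f+[p["cx"],p["cy"]]
E
python3 - <<'E'
from h import *
print(robot.read_state())
for n in("top","side","wrist"):
    p=robot.read_camera(n); cv2.imwrite(f"pics/{n}0.png",p["img"]); print(n,p["vfov"],p["k1"])
    for t in("ledge","plate","jar","wax"):
        print(t,[(np.round(np.array(r["position"])[::-1]*[640,400],1),round(r["score"],2), np.round(at(p,*(np.array(r["position"])[::-1]*[640,400]),.045 if t=="plate" else 0),3)) for r in robot.pinpoint(t,p)])
E
```

```text
{'t': 0.0, 'q': array([ 1.18657605e+00,  1.31133235e-01,  1.48927859e+00,  1.31669639e-05,
        1.52299140e+00, -8.53803832e-02]), 'dq': array([-0.00026388, -0.00048264,  0.00279458, -0.00157057, -0.00064176,
        0.0017485 ]), 'joint_torque': array([ 5.88275961e-04, -5.59830558e+01, -4.91767502e+01,  7.70343840e-02,
        3.51575750e-02, -1.28608463e-05]), 'tool_pos': array([0.17639681, 0.57289227, 0.21760451]), 'orientation': array([ 2.52662996e+00,  1.86543798e+00, -2.43379683e-03]), 'force': array([-0.08123413, -0.36981199,  0.31084355]), 'wrist_torque': array([ 0.01112685, -0.04568452, -0.0061884 ]), 'opening': 0.09303514469092761}
top 51.975128235156916 -0.0689010119348407
ledge [(array([273.2, 223.8]), 0.64, array([0.481, 0.217, 0.   ])), (array([202., 227.]), 0.57, array([0.494, 0.429, 0.   ]))]
plate [(array([267.3, 227.2]), 0.68, array([0.466, 0.231, 0.045]))]
jar [(array([342.4, 239.5]), 0.97, array([0.412, 0.019, 0.   ])), (array([423.8, 172.2]), 0.84, array([ 0.59 , -0.255,  0.   ])), (array([328.2, 170.2]), 0.79, array([0.628, 0.036, 0.   ])), (array([272.7, 228.3]), 0.75, array([0.468, 0.22 , 0.   ])), (array([295.7, 177.5]), 0.56, array([0.615, 0.137, 0.   ]))]
wax [(array([201.6, 230.3]), 0.79, array([0.484, 0.431, 0.   ]))]
side 51.78960172726011 0.03082415355811984
ledge [(array([322.8, 247.3]), 0.69, array([0.474, 0.21 , 0.   ]))]
plate [(array([329.4, 234.2]), 0.98, array([0.459, 0.224, 0.045]))]
jar [(array([272.7, 225.4]), 0.87, array([0.61 , 0.131, 0.   ])), (array([304.8, 174.8]), 0.77, array([ 0.581, -0.21 ,  0.   ])), (array([355. , 211.6]), 0.58, array([0.408, 0.019, 0.   ]))]
wax [(array([296. , 308.5]), 0.89, array([0.5  , 0.425, 0.   ]))]
wrist 68.78184572103991 -0.006553759117538167
ledge [(array([168.6, 393.9]), 0.61, array([0.473, 0.218, 0.   ]))]
plate []
jar []
wax [(array([287.6, 372.2]), 0.54, array([ 0.488,  0.43 , -0.   ]))]
```

View pics/top0.png

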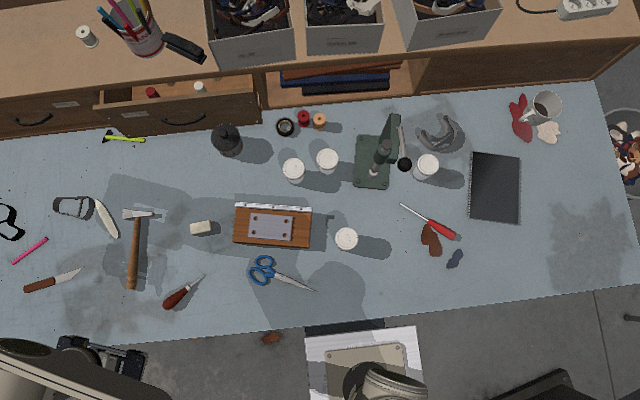

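View pics/side0.png

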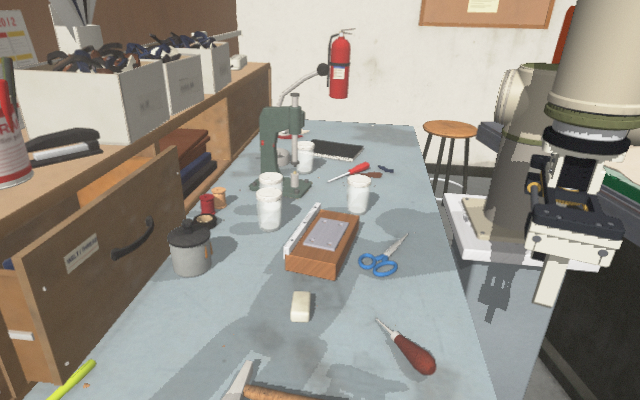

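View pics/wrist0.png

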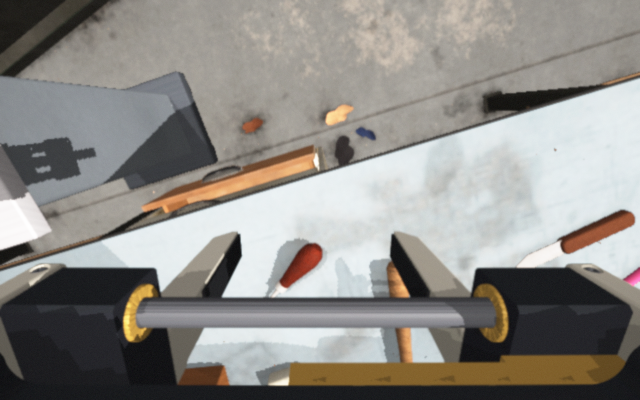

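```bash
python3 - <<'E'
import cv2
a=cv2.imread("pics/top0.png")[160:270,170:370]; b=cv2.imread("pics/side0.png")[150:330,240:420]
cv2.imwrite("pics/c1.png",cv2.resize(a,None,fx=4,fy=4,interpolation=2)); cv2.imwrite("pics/c2.png",cv2.resize(b,None,fx=3.3,fy=3.3,interpolation=2))
E
```

```text
(no output)
```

View pics/c1.png

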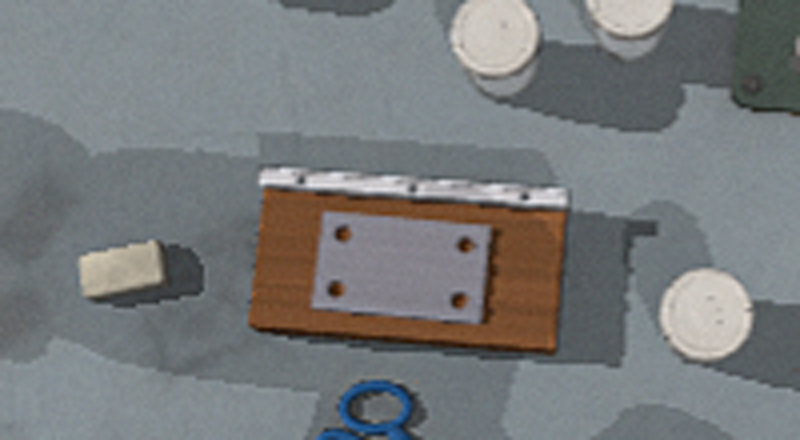

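View pics/c2.png

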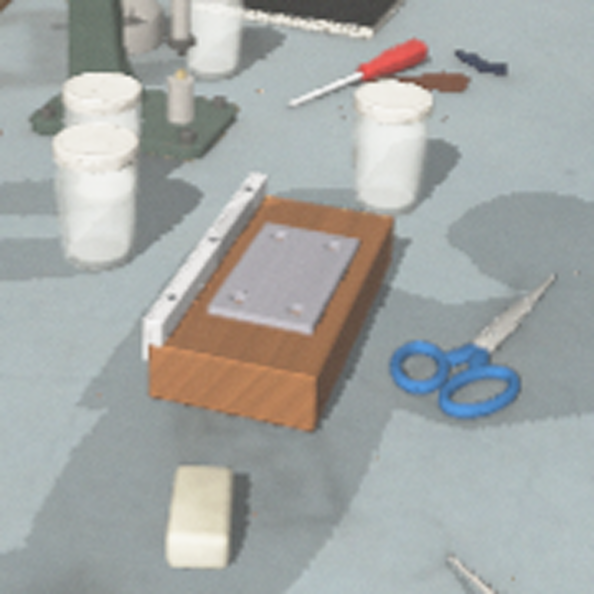

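The candidate jars in the top view are at pixels (342,239), (296,170), (327,160) and (427,167). The one at (342,239) is at about (0.41, 0.02) in the world, nearest the base, and it stands off the ledge's -y end, so I choose that one. Next I fit the ledge and plate poses.

```bash
cat >> h.py <<'E'
from scipy.optimize import least_squares
def tf(q,P):
    c,s=np.cos(q[2]),np.sin(q[2]); P=np.array(P,float); return np.array([q[0]+c*P[0]-s*P[1],q[1]+s*P[0]+c*P[1],P[2]])
def fit(obs,q0):
    f=lambda q:np.concatenate([proj(p,tf(q,P))-uv for p,P,uv in obs]); r=least_squares(f,q0,loss="soft_l1"); return r.x,f(r.x)
def draw(p,im,q,lo,k,off):
    for a,b in lo:
        A,B=[tuple(int(v) for v in np.round((proj(p,tf(q,x))+.5-off)*k)) for x in(a,b)]; cv2.line(im,A,B,(0,255,255),1)
LE=[((-.055,-.11,.045),(-.055,.11,.045)),((-.055,-.11,.045),(.045,-.11,.045)),((-.055,.11,.045),(.045,.11,.045)),((.045,-.11,.062),(.045,.11,.062)),((-.055,.11,0),(-.055,.11,.045)),((-.055,.11,0),(.055,.11,0)),((-.055,-.11,0),(-.055,.11,0))]
c=[(-.035,-.06),(.035,-.06),(.035,.06),(-.035,.06)]
PE=[((*c[i],.051),(*c[(i+1)%4],.051)) for i in range(4)]
E
python3 - <<'E'
from h import *
T=robot.read_camera("top");S=robot.read_camera("side")
print(np.round(ray(T,320,200)[0],3),np.round(ray(S,320,200)[0],3))
t=lambda u,v:np.array([u/4+170,v/4+160])-.5
s=lambda u,v:np.array([u/3.3+240,v/3.3+150])-.5
L=[(T,(-.055,.11,.045),t(250,326)),(T,(-.055,-.11,.045),t(556,346)),
(S,(-.055,.11,.045),s(318,378)),(S,(-.055,.11,0),s(318,430)),(S,(-.055,-.11,.045),s(394,216)),(S,(.045,.11,.045),s(160,349))]
ql,r=fit(L,[.47,.21,0]); print("ledge",ql.round(4),r.round(1))
P=[(T,(.035,.06,.051),t(322,211)),(T,(.035,-.06,.051),t(492,226)),(T,(-.035,-.06,.051),t(484,322)),(T,(-.035,.06,.051),t(311,305)),
(S,(.035,.06,.051),s(210,308)),(S,(-.035,.06,.051),s(309,328)),(S,(-.035,-.06,.051),s(358,238)),(S,(.035,-.06,.051),s(268,224))]
qp,r=fit(P,[.47,.22,0]); print("plate",qp.round(4),r.round(1))
for n,p,k,off,w in(("t",T,6,np.array([220,195]),(110,60)),("s",S,5,np.array([275,190]),(100,95))):
    im=cv2.resize(p["img"][off[1]:off[1]+w[1],off[0]:off[0]+w[0]],None,fx=k,fy=k,interpolation=cv2.INTER_CUBIC)
    draw(p,im,ql,LE,k,off);draw(p,im,qp,PE,k,off);cv2.imwrite(f"pics/o{n}.png",im)
c,s_=np.cos(ql[2]),np.sin(ql[2]); R=np.array([[c,s_],[-s_,c]]);print("plate in ledge",(R@(qp[:2]-ql[:2])).round(4),qp[2]-ql[2])
E
```

```text
[0.282 0.115 1.205] [0.4   1.017 0.522]
ledge [ 0.4711  0.2176 -0.1687] [-0.4  0.6  0.4  0.4 -0.  -0.2 -1.   2.4 -0.6 -0.5  0.7 -0.7]
plate [ 0.4666  0.2231 -0.198 ] [ 0.3  0.  -0.5  0.  -1.   0.4  0.1  0.8 -0.9 -1.   0.5 -0.7  0.2  0.3
 -1.  -0.7]
plate in ledge [-0.0053  0.0046] -0.0292739740793998
```

View pics/ot.png

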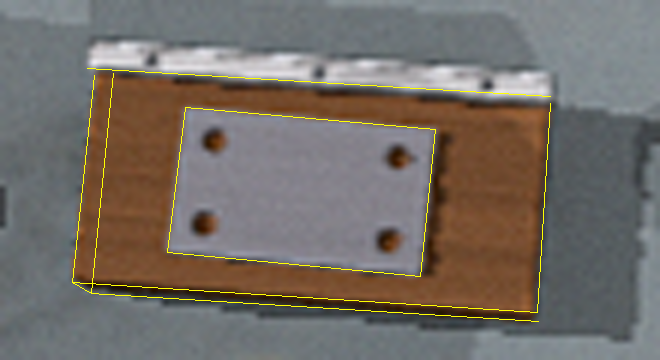

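View pics/os.png

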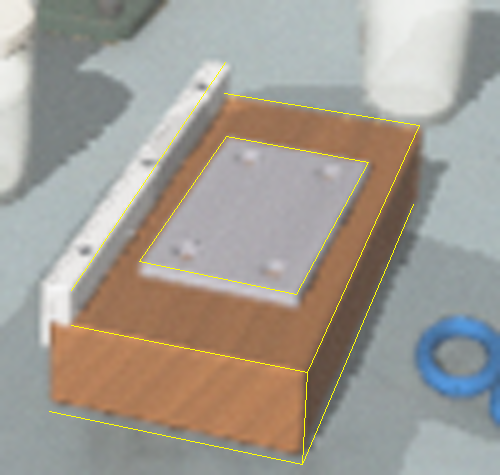

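The fit agrees with both pictures. The ledge is at (0.471, 0.218) with yaw -0.169. In the ledge frame the plate is at (-5, +5) mm, about 15 mm off the fence and -0.03 rad askew. The jar is at the -y end.

My plan is to push the plate sideways to the fence, push its end towards -y, then square it up against the fence.

Call:
jog_arm --commands '[0,0,0,0,-3.73,0,0,0,0,-3.73,0,-0.0185,0.0166,0,0,0,-0.0185,0.0166,0,0,0,-0.0185,0.0166,0,0,0,-0.0185,0.0166,0,0,0,-0.0185,0.0166,0,0,0,-0.0185,0.0166,0,0,0,-0.0185,0.0166,0,0,0,-0.0185,0.0166,0,0,0,-0.0185,0.0166,0,0,0,-0.0185,0.0166,0,0,0,-0.0185,0.0166,0,0,0,-0.0185,0.0166,0,0,0,-0.0185,0.0166,0,0,0,-0.0185,0.0166,0,0,0,-0.0185,0.0166,0,0,0,-0.0185,0.0166,0,0,0,0,0,0,0,0,0,0,0,0]'

```text
t: 2.52
tool_pos: [0.3893, 0.2363, 0.2188]
orientation: [-2.403, -2.023, -0.0]
force: [0.3, 0.1, -0.5]
opening: 0.0466
```

```bash
cat >> h.py <<'E'
QL=np.array([0.4711,0.2176,-0.1687])
from scipy.spatial.transform import Rotation as Ro
def led(X,q=QL):
    c,s=np.cos(q[2]),np.sin(q[2]); d=np.array(X[:2])-q[:2]; return np.array([c*d[0]+s*d[1],-s*d[0]+c*d[1]])
def st():
    s=robot.read_state(); R=Ro.from_rotvec(s["orientation"]).as_matrix()
    print("t",round(s["t"],2),"ledge-xy",led(s["tool_pos"]).round(4),"z",s["tool_pos"][2].round(4),"toolx deg in ledge",round(np.degrees(np.arctan2(R[1,0],R[0,0])-QL[2]),2),"tilt z",R[:,2].round(4),"F",s["force"].round(1),"open",round(s["opening"],4)); return s
E
python3 -c "
from h import *
st()"
```

```text
t 2.52 ledge-xy [-0.0838  0.0047] z 0.2188 toolx deg in ledge 89.85 tilt z [ 2.e-04  3.e-04 -1.e+00] F [ 0.3  0.1 -0.5] open 0.0466
```

Call:
jog_arm --commands '[0,0,0,0.03,0,0,0,0,0.03,0,0,0,0,0.03,0,0,0,0,0.03,0,0,0,0,0.02,0,0,0,0,0.02,0,0,0,0,0.01,0,0,0,0,0,0,0,0,0,0,0]'

```text
t: 3.27
tool_pos: [0.3883, 0.2375, 0.0488]
orientation: [-2.4, -2.027, 0.001]
force: [1.1, -0.1, 0.7]
opening: 0.0466
```

```bash
python3 - <<'E'
from h import *
s=st()
for n in("side","top"):
    p=robot.read_camera(n); u=proj(p,s["tool_pos"]).astype(int); u=np.clip(u,[70,60],[570,340]); print(u)
    cv2.imwrite(f"pics/a_{n}.png",cv2.resize(p["img"][u[1]-60:u[1]+60,u[0]-70:u[0]+70],None,fx=5,fy=5,interpolation=2))
E
```

```text
t 3.27 ledge-xy [-0.0849  0.0058] z 0.0488 toolx deg in ledge 90.05 tilt z [-8.e-04 -1.e-04 -1.e+00] F [ 1.1 -0.1  0.7] open 0.0466
[361 238]
[267 254]
```

View pics/a_side.png

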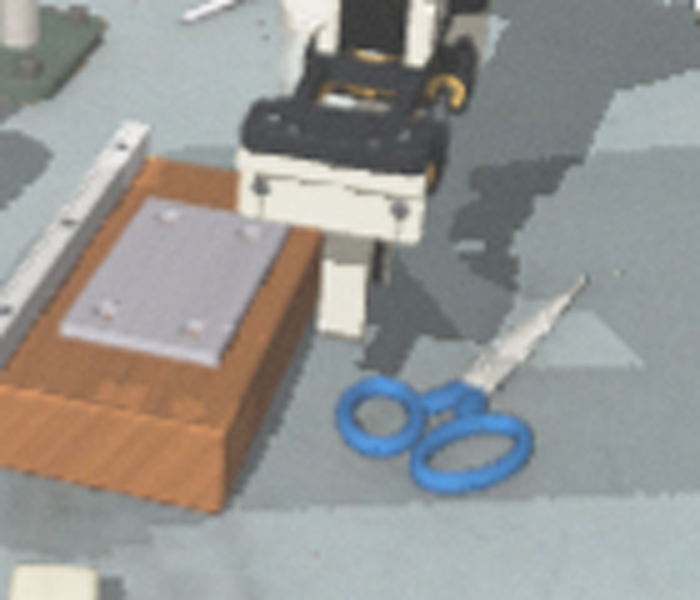

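The finger is clear of the ledge's front, at tip height within the plate's thickness. Now the sideways push.

Call:
jog_arm --commands '[0,0,0.007,0.001,0,0,0,0.007,0,0,0,0,0.007,0,0,0,0,0.007,0,0,0,0,0.005,0,0,0,0,0.003,0,0,0,0,0.002,0,0,0,0,0.002,0,0,0,0,0.002,0,0,0,0,0.002,0,0,0,0,0.002,0,0,0,0,0.002,0,0,0,0,0.002,0,0,0,0,0,0,0]'

```text
t: 4.53
tool_pos: [0.4375, 0.2288, 0.0474]
orientation: [-2.4, -2.026, 0.002]
force: [-4.0, 1.3, 2.5]
opening: 0.0468
```

```bash
python3 - <<'E'
from h import *
s=st()
for n in("side","top"):
    p=robot.read_camera(n); u=np.array([310,230]) if n=="side" else np.array([267,225])
    cv2.imwrite(f"pics/b_{n}.png",cv2.resize(p["img"][u[1]-60:u[1]+60,u[0]-70:u[0]+70],None,fx=5,fy=5,interpolation=2))
E
```

```text
t 4.53 ledge-xy [-0.035   0.0054] z 0.0474 toolx deg in ledge 90.01 tilt z [-1.5e-03  1.0e-04 -1.0e+00] F [-4.   1.3  2.5] open 0.0468
```

View pics/b_side.png

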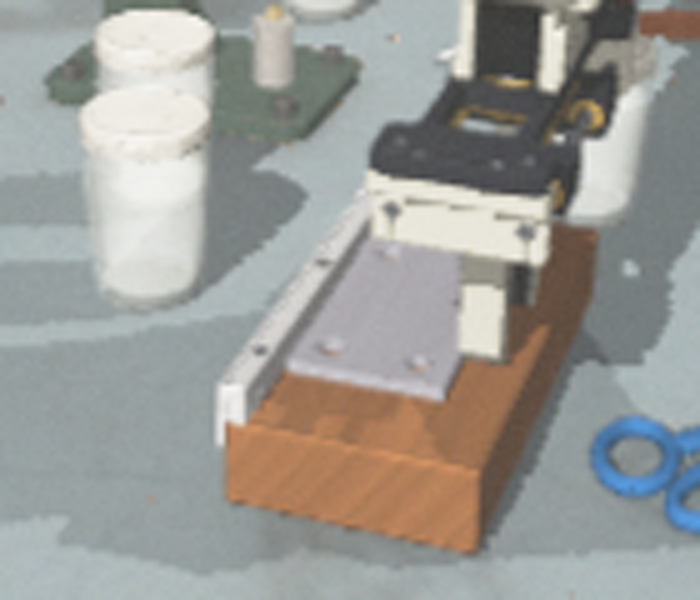

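View pics/b_top.png

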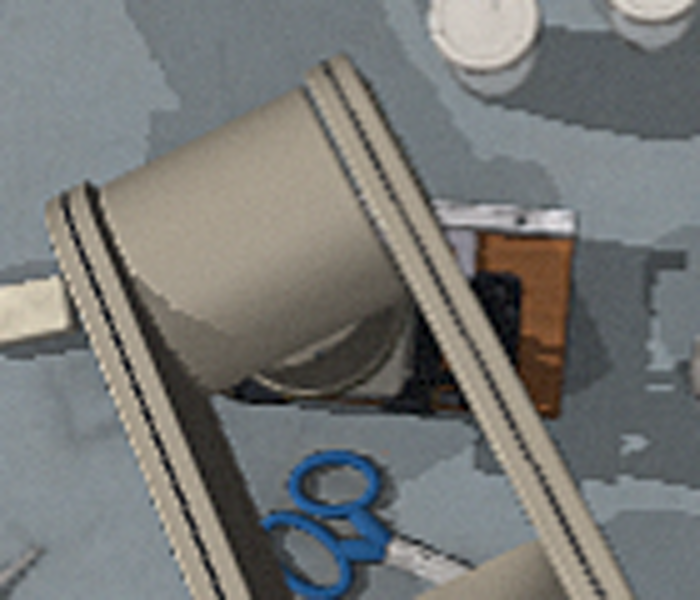

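The plate follows against about 4 N of friction and is nearly at the fence. I go on in 0.5 to 1 mm steps until the force rises.

Call:
jog_arm --commands '[0,0,0.001,0,0,0,0,0.001,0,0,0,0,0.001,0,0,0,0,0,0,0]'

```text
t: 4.97
tool_pos: [0.438, 0.2287, 0.0472]
orientation: [-2.397, -2.024, 0.007]
force: [-16.9, 3.7, 12.2]
opening: 0.0464
```

Call:
jog_arm --commands '[0,0,0.0005,0,0,0,0,0.0005,0,0,0,0,0,0,0]'

```text
t: 5.22
tool_pos: [0.4381, 0.2287, 0.0472]
orientation: [-2.396, -2.023, 0.009]
force: [-21.8, 3.6, 17.1]
opening: 0.0467
```

```bash
python3 - <<'E'
from h import *
s=st()
E
```

```text
t 5.22 ledge-xy [-0.0344  0.0054] z 0.0472 toolx deg in ledge 90.03 tilt z [-7.9e-03  4.0e-04 -1.0e+00] F [-21.8   3.6  17.1] open 0.0467
```

Call:
jog_arm --commands '[0,0,-0.003,0,0,0,0,-0.007,0,0,0,0,-0.01,0,0,0,0,0,-0.02,0,0.57,0,0,-0.02,0,0.57,0.015,0.01,0,0,0.57,0.015,0.01,0,0,0.57,0.015,0.01,0,0,0.57,0.015,0.01,0,0,0.57,0.015,0.01,0,0,0.57,0.015,0.01,0,0]'

```text
t: 6.13
tool_pos: [0.4968, 0.3106, 0.0876]
orientation: [2.4, 2.026, 0.001]
force: [0.0, 0.3, -0.1]
opening: 0.0202
```

Call:
jog_arm --commands '[0.57,0,0,0,7,0.57,0,0,0,7,0.57,0,0,0,7,0.57,0,0,0,7,0.57,0,0,0,7,0.57,0,0,0,7,0.57,0,0,0,7,0.57,0,0,0,7,0.57,0,0,0,7,0.57,0,0,0,7,0.57,0,0,0,7,0.57,0,0,0,7,0.57,0,0,0,6,0.57,0,0,0,0]'

```text
t: 7.3
tool_pos: [0.4963, 0.3099, 0.0876]
orientation: [3.13, -0.272, 0.001]
force: [0.1, 0.5, -0.7]
opening: 0.0201
```

```bash
python3 - <<'E'
from h import *
s=st(); print(s["q"].round(2))
for n in("side","top"):
    p=robot.read_camera(n); u=np.array([310,230]) if n=="side" else np.array([267,225])
    cv2.imwrite(f"pics/c_{n}.png",cv2.resize(p["img"][u[1]-60:u[1]+60,u[0]-70:u[0]+70],None,fx=5,fy=5,interpolation=2))
E
```

```text
t 7.3 ledge-xy [0.0093 0.0952] z 0.0876 toolx deg in ledge -0.28 tilt z [ 5.e-04 -2.e-04 -1.e+00] F [ 0.1  0.5 -0.7] open 0.0201
[ 0.47  0.19  1.67 -0.    1.28  0.64]
```

View pics/c_side.png

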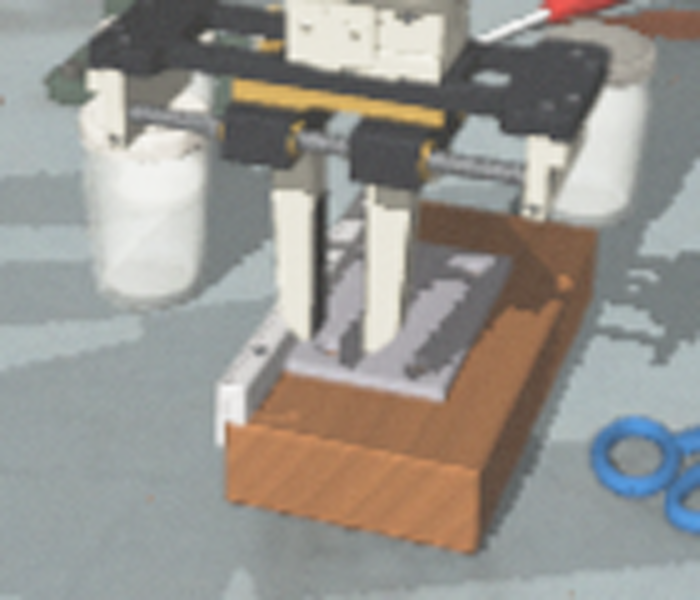

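View pics/c_top.png

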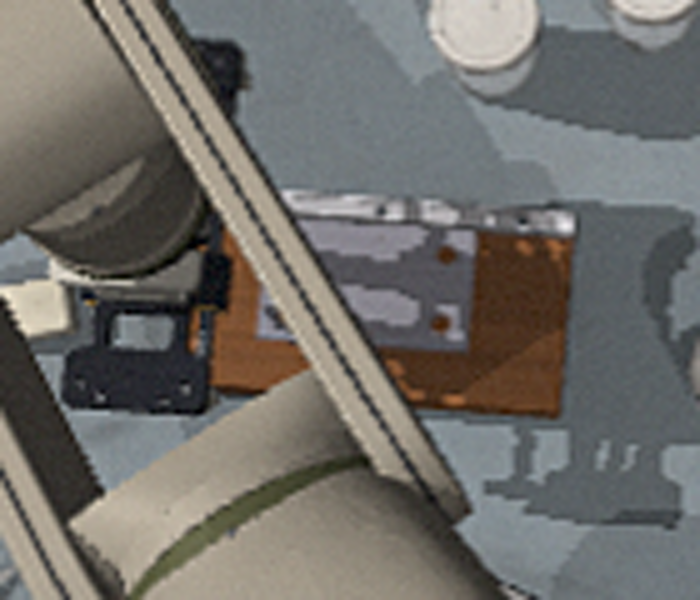

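```bash
python3 - <<'E'
from h import *
T=robot.read_camera("top");S=robot.read_camera("side")
t=lambda u,v:np.array([u/5+197,v/5+165])-.5
s=lambda u,v:np.array([u/5+240,v/5+170])-.5
P=[(T,(-.035,-.06,.051),t(467,350)),(T,(-.035,.06,.051),t(258,336)),(T,(.035,-.06,.051),t(476,235)),
(S,(.035,.06,.051),s(290,360)),(S,(-.035,.06,.051),s(443,386)),(S,(-.035,-.06,.051),s(512,258))]
qp,r=fit(P,[.47,.22,-.17]); print(qp.round(4),r.round(1),led(qp).round(4),qp[2]-QL[2])
E
```

```text
[ 0.48    0.2213 -0.171 ] [ 0.1  0.6 -0.3  0.7  0.2 -0.7 -0.8 -0.3  0.2  0.4  0.1 -0.3] [0.0081 0.0052] -0.0023117051552909162
```

The plate is flush on the fence, at y = +5 mm in the ledge frame. Now I lower the fingers behind it and push along -y.

Call:
jog_arm --commands '[0.57,0,0,0.015,0,0.57,0,0,0.015,0,0.57,0,0,0.01,0,0.57,0,0,0,0,0.57,0,0.01,0,0,0.57,0,0.01,0,0,0.57,0,0.005,0,0,0.57,0,0.005,0,0,0.57,0,0.005,0,0,0.57,0,0,0,0]'

```text
t: 8.33
tool_pos: [0.4906, 0.2744, 0.0478]
orientation: [3.13, -0.265, 0.0]
force: [0.1, 0.0, -0.4]
opening: 0.0199
```

Call:
jog_arm --commands '[0.57,0,0.005,0,0,0.57,0,0.005,0,0,0.57,0,0.005,0,0,0.57,0,0.005,0,0,0.57,0,0.005,0,0,0.57,0,0.005,0,0,0.57,0,0.005,0,0,0.57,0,0.005,0,0,0.57,0,0,0,0]'

```text
t: 9.08
tool_pos: [0.4839, 0.2351, 0.0477]
orientation: [3.13, -0.265, 0.0]
force: [-0.1, -0.3, 0.7]
opening: 0.0199
```

```bash
python3 - <<'E'
from h import *
s=st()
for n in("side","top"):
    p=robot.read_camera(n); u=np.array([310,230]) if n=="side" else np.array([290,225])
    cv2.imwrite(f"pics/d_{n}.png",cv2.resize(p["img"][u[1]-60:u[1]+60,u[0]-70:u[0]+70],None,fx=5,fy=5,interpolation=2))
E
```

```text
t 9.08 ledge-xy [0.0097 0.0194] z 0.0477 toolx deg in ledge -0.02 tilt z [ 1.e-04 -6.e-04 -1.e+00] F [-0.1 -0.3  0.7] open 0.0199
```

View pics/d_side.png

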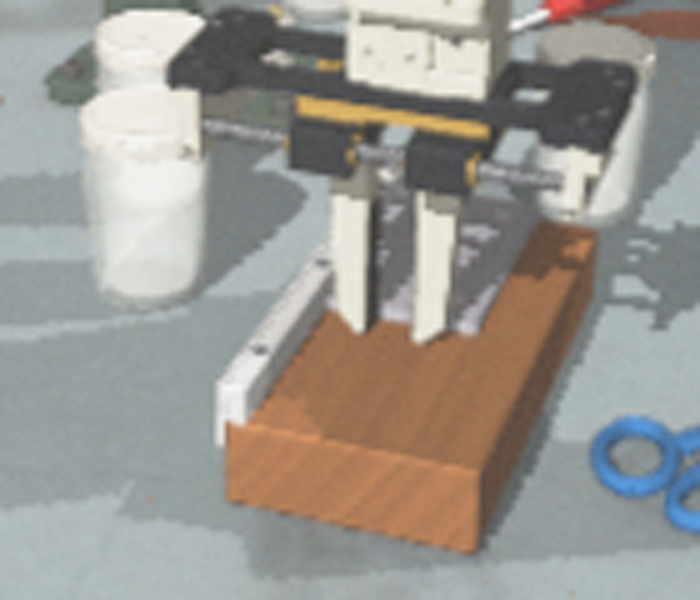

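View pics/d_top.png

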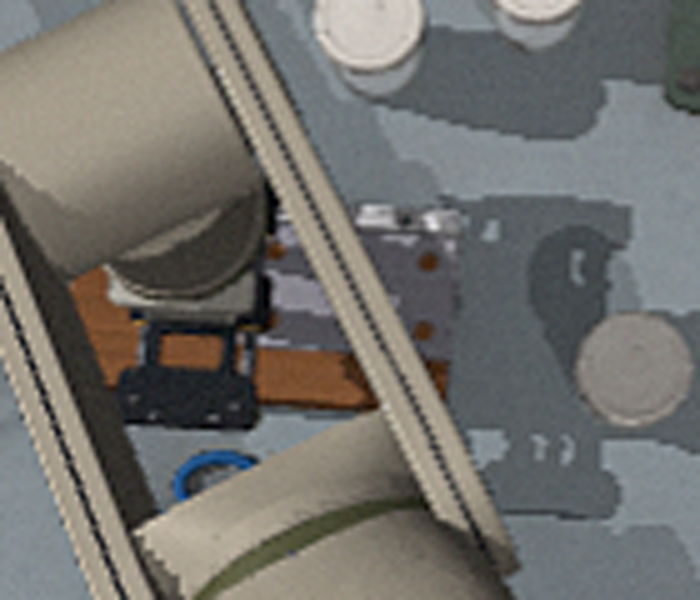

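The plate slides straight. Its leading edge is about at the ledge end. I push on, stop short, and measure with the arm out of the way.

Call:
jog_arm --commands '[0.57,0,0.004,0,0,0.57,0,0.004,0,0,0.57,0,0.004,0,0,0.57,0,0.004,0,0,0.57,0,0.004,0,0,0.57,0,0.004,0,0,0.57,0,0.003,0,0,0.57,0,0,0,0]'

```text
t: 9.85
tool_pos: [0.4792, 0.2086, 0.0475]
orientation: [3.13, -0.265, -0.0]
force: [0.1, -0.2, 0.2]
opening: 0.0201
```

Call:
jog_arm --commands '[0.57,0,-0.01,0,0,0.57,0,-0.02,0,0,0.57,0,0,-0.03,0,0.57,0,-0.03,-0.03,0,0.57,0,-0.03,-0.03,0,0.57,0,-0.04,0,0,0.57,0,-0.04,0,0,0.57,0,-0.04,0,0,0.57,0,-0.04,0,0,0.57,0,-0.04,0,0,0.57,0,0,0,0]'

```text
t: 10.77
tool_pos: [0.5261, 0.501, 0.133]
orientation: [3.131, -0.258, -0.004]
force: [-0.1, -0.7, -1.1]
opening: 0.0203
```

```bash
python3 - <<'E'
from h import *
s=st()
for n in("side","top"):
    p=robot.read_camera(n); u=np.array([320,225]) if n=="side" else np.array([280,225])
    cv2.imwrite(f"pics/e_{n}.png",cv2.resize(p["img"][u[1]-50:u[1]+50,u[0]-65:u[0]+65],None,fx=6,fy=6,interpolation=2))
E
```

```text
t 10.77 ledge-xy [0.0067 0.2886] z 0.133 toolx deg in ledge 0.25 tilt z [-2.6e-03  1.0e-04 -1.0e+00] F [-0.1 -0.7 -1.1] open 0.0203
```

View pics/e_side.png

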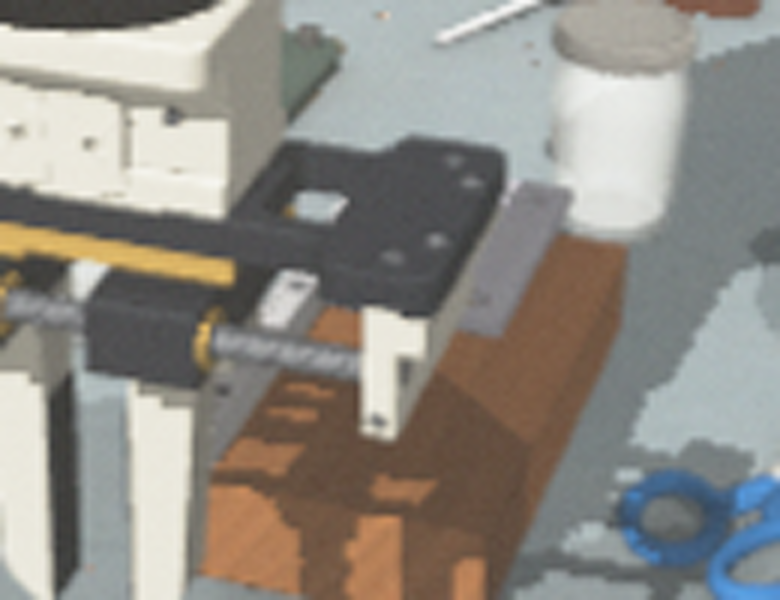

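View pics/e_top.png

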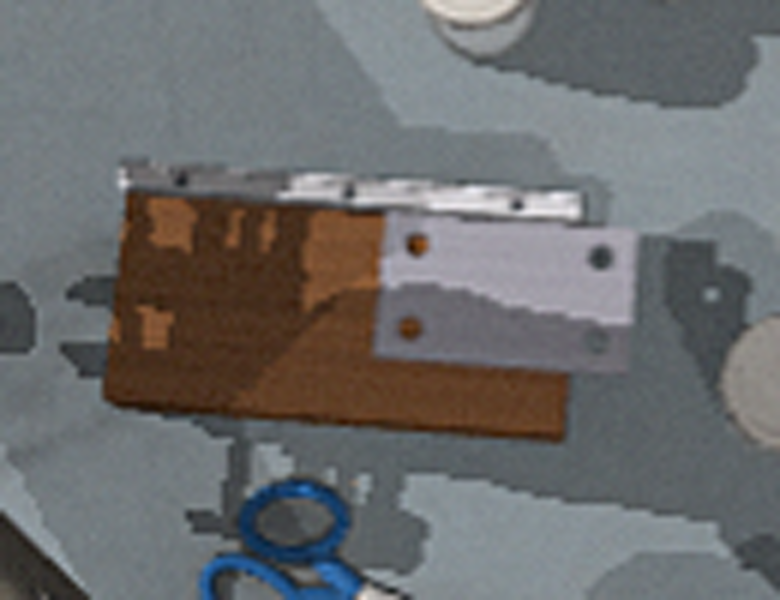

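```bash
python3 - <<'E'
from h import *
T=robot.read_camera("top")
t=lambda u,v:np.array([u/6+215,v/6+175])-.5
P=[(T,(x,y,.051),t(u,v)) for x,y,u,v in((-.035,-.06,630,371),(-.035,.06,374,356),(.035,-.06,638,228),(.035,.06,388,212),(.02,.044,417,244),(-.02,.044,410,328),(.02,-.044,601,257),(-.02,-.044,598,341))]
qp,r=fit(P,[.47,.13,-.17])
L=[(T,(-.055,.11,.045),t(105,400)),(T,(-.055,-.11,.045),t(566,432)),(T,(.045,.11,.062),t(122,189)),(T,(.045,-.11,.062),t(581,219))]
ql,r2=fit(L,QL); print("ledge from top only",ql.round(4),r2.round(1))
print("plate",qp.round(4),r.round(1),"in ledge(2cam)",led(qp).round(4),qp[2]-QL[2],"in ledge(top)",led(qp,ql).round(4),qp[2]-ql[2])
off=np.array([215,175]);im=cv2.resize(T["img"][175:275,215:345],None,fx=6,fy=6,interpolation=cv2.INTER_CUBIC);draw(T,im,ql,LE[:4],6,off);draw(T,im,qp,PE,6,off);cv2.imwrite("pics/f.png",im)
r=robot.pinpoint("jar",T)[0]; print(np.array(r["position"])[::-1]*[640,400],r["score"],at(T,*(np.array(r["position"])[::-1]*[640,400]),0).round(3))
E
```

```text
ledge from top only [ 0.4708  0.2166 -0.1756] [-0.2  0.2  0.3  0.2 -0.3 -0.3  0.2 -0.1]
plate [ 0.4665  0.1396 -0.1723] [-0.2  0.4  0.1  0.2 -0.  -0.1 -0.2 -0.1  0.1  0.1  0.2 -0.1  0.2 -0.1
 -0.2 -0.2] in ledge(2cam) [ 0.0086 -0.0777] -0.0035645458609006586 in ledge(top) [ 0.0092 -0.0766] 0.0032981163420799653
[326.08 169.52] 0.97 [0.63  0.042 0.   ]
```

View pics/f.png

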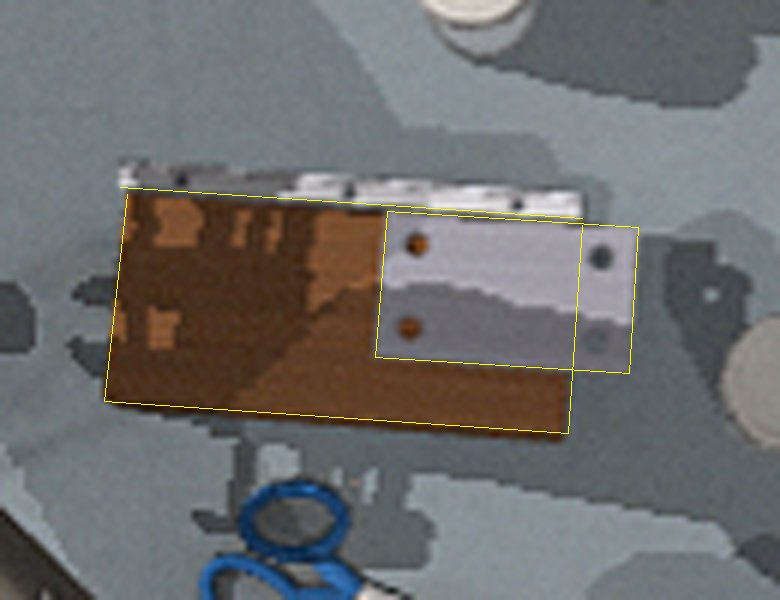

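Overhang is about 27 mm (y about -0.077, window -0.072 to -0.090), and the plate is flush. I push 4 mm more for margin, then re-seat it against the fence.

Call:
jog_arm --commands '[0.57,0,0.04,0,0,0.57,0,0.04,0,0,0.57,0,0.04,0,0,0.57,0,0.04,0,0,0.57,0,0.04,0,0,0.57,0,0.03,0.03,0,0.57,0,0.02,0.03,0,0.57,0,0,0.025,0,0.57,0,0,0,0,0.57,0,0,0,0]'

```text
t: 11.8
tool_pos: [0.4851, 0.2469, 0.052]
orientation: [3.129, -0.268, -0.002]
force: [0.3, 0.1, 0.8]
opening: 0.02
```

```bash
python3 -c "
from h import *
st()"
```

```text
t 11.8 ledge-xy [0.0088 0.0312] z 0.052 toolx deg in ledge -0.11 tilt z [-1.6e-03 -7.0e-04 -1.0e+00] F [0.3 0.1 0.8] open 0.02
```

Call:
jog_arm --commands '[0.57,0,0.01,0.004,0,0.57,0,0.01,0,0,0.57,0,0.008,0,0,0.57,0,0.006,0,0,0.57,0,0.002,0,0,0.57,0,0.002,0,0,0.57,0,0.002,0,0,0.57,0,0.002,0,0,0.57,0,0.001,0,0,0.57,0,0,0,0]'

```text
t: 12.63
tool_pos: [0.479, 0.2064, 0.0483]
orientation: [-3.13, 0.264, -0.0]
force: [0.1, 3.9, 0.8]
opening: 0.02
```

```bash
python3 -c "
from h import *
st()"
```

```text
t 12.63 ledge-xy [ 0.0096 -0.0097] z 0.0483 toolx deg in ledge 0.01 tilt z [ 4.e-04  8.e-04 -1.e+00] F [0.1 3.9 0.8] open 0.02
```

Call:
jog_arm --commands '[0.57,0,0.001,0,0,0.57,0,0.001,0,0,0.57,0,0.001,0,0,0.57,0,0.0005,0,0,0.57,0,0,0,0,0.57,0,-0.01,0,0,0.57,0,-0.01,0,0,0.57,0,-0.01,-0.02,0,0.57,0,0,-0.03,0,0.57,0,0,-0.03,0,0.57,0,0,0,0]'

```text
t: 13.55
tool_pos: [0.4868, 0.234, 0.1345]
orientation: [-3.127, 0.263, -0.013]
force: [1.0, 1.6, 0.5]
opening: 0.0205
```

```bash
python3 -c "
from h import *
st()"
```

```text
t 13.55 ledge-xy [0.0127 0.0188] z 0.1345 toolx deg in ledge 0.05 tilt z [ 0.0084  0.0024 -1.    ] F [1.  1.6 0.5] open 0.0205
```

Call:
jog_arm --commands '[0.57,-0.017,0.0188,0,0,0.57,-0.017,0.0188,0,0,0.57,-0.017,0.0188,0,0,0.57,-0.017,0.0188,0,0,0.57,-0.017,0.0188,0,0,0.57,0,0,0,0]'

```text
t: 14.05
tool_pos: [0.3806, 0.152, 0.1269]
orientation: [3.128, -0.265, -0.004]
force: [-1.2, -1.0, 0.1]
opening: 0.0199
```

Call:
jog_arm --commands '[0,0,0,0,-7,0,0,0,0,-7,0,0,0,0,-7,0,0,0,0,-7,0,0,0,0,-7,0,0,0,0,-7,0,0,0,0,-7,0,0,0,0,-7,0,0,0,0,-7,0,0,0,0,-7,0,0,0,0,-7,0,0,0,0,-7,0,0,0,0,-6,0,0,0,0,0,0,0,0,0,0]'

```text
t: 15.3
tool_pos: [0.384, 0.154, 0.128]
orientation: [2.404, 2.023, -0.0]
force: [-0.0, 0.5, -0.6]
opening: 0.0463
```

```bash
python3 - <<'E'
from h import *
s=st()
for n in("side","top"):
    p=robot.read_camera(n); u=np.array([320,225]) if n=="side" else np.array([280,225])
    cv2.imwrite(f"pics/g_{n}.png",cv2.resize(p["img"][u[1]-50:u[1]+50,u[0]-65:u[0]+65],None,fx=6,fy=6,interpolation=2))
E
```

```text
t 15.3 ledge-xy [-0.0752 -0.0773] z 0.128 toolx deg in ledge 89.83 tilt z [-0.e+00 -3.e-04 -1.e+00] F [-0.   0.5 -0.6] open 0.0463
```

View pics/g_side.png

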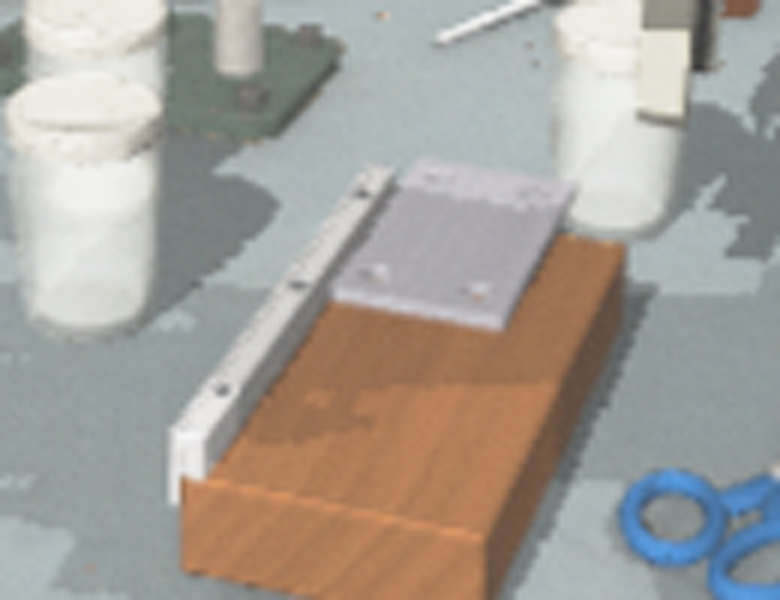

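View pics/g_top.png

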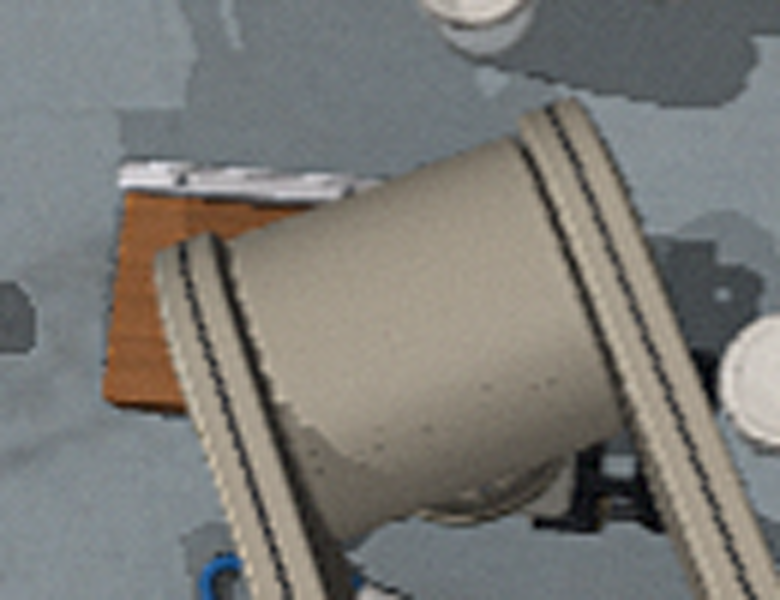

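The side view shows the plate alongside the fence with both leading holes past the end. Now a gentle seating push from the front.

Call:
jog_arm --commands '[0,0,0,0.025,0,0,0,0,0.025,0,0,0,0,0.02,0,0,0,0,0.01,0,0,0,0,0,0,0,0,0.008,0,0,0,0,0.008,0,0,0,0,0.008,0,0,0,0,0.006,0,0,0,0,0.004,0,0,0,0,0.002,0,0,0,0,0.001,0,0,0,0,0,0,0]'

```text
t: 16.48
tool_pos: [0.4203, 0.1474, 0.0481]
orientation: [-2.401, -2.026, 0.0]
force: [-0.2, -0.2, -0.4]
opening: 0.0464
```

Call:
jog_arm --commands '[0,0,0.001,0,0,0,0,0.001,0,0,0,0,0,0,0]'

```text
t: 16.73
tool_pos: [0.4221, 0.1472, 0.0481]
orientation: [2.4, 2.027, 0.0]
force: [-0.3, -0.1, -0.4]
opening: 0.0462
```

```bash
python3 -c "
from h import *
st()"
```

```text
t 16.73 ledge-xy [-0.0364 -0.0777] z 0.0481 toolx deg in ledge 90.01 tilt z [ 1.e-04 -0.e+00 -1.e+00] F [-0.3 -0.1 -0.4] open 0.0462
```

Call:
jog_arm --commands '[0,0,0.0007,0,0,0,0,0.0007,0,0,0,0,0.0006,0,0,0,0,0,0,0]'

```text
t: 17.07
tool_pos: [0.423, 0.147, 0.0479]
orientation: [-2.399, -2.025, 0.003]
force: [-5.8, 1.7, 4.5]
opening: 0.0464
```

Call:
jog_arm --commands '[0,0,0.0005,0,0,0,0,0.0005,0,0,0,0,0,0,0]'

```text
t: 17.32
tool_pos: [0.4232, 0.147, 0.0478]
orientation: [-2.398, -2.024, 0.005]
force: [-10.8, 2.1, 8.0]
opening: 0.0465
```

```bash
python3 -c "
from h import *
st()"
```

```text
t 17.32 ledge-xy [-0.0354 -0.0777] z 0.0478 toolx deg in ledge 90.0 tilt z [-4.3e-03  3.0e-04 -1.0e+00] F [-10.8   2.1   8. ] open 0.0465
```

The plate is firm against the fence: the force rises with no travel. I retreat and check.

Call:
jog_arm --commands '[0,0,-0.003,0,0,0,0,-0.007,0,0,0,0,-0.015,0,0,0,0,-0.02,0,0,0,0,0,-0.03,0,0,0,0,-0.03,0,0,0,0,-0.03,0,0,0,0,-0.03,0,0,0.03,-0.01,-0.03,0,0,0.04,-0.005,0,0,0,0.04,-0.005,0,0,0,0.04,-0.005,0,0,0,0.04,-0.005,0,0,0,0.04,-0.005,0,0,0,0.04,-0.005,0,0,0,0.04,-0.005,0,0,0,0.04,-0.005,0,0,0,0,0,0,0,0,0,0,0,0]'

```text
t: 18.9
tool_pos: [0.3893, 0.5075, 0.1947]
orientation: [2.398, 2.029, -0.004]
force: [0.1, -0.3, -0.1]
opening: 0.0464
```

```bash
python3 - <<'E'
from h import *
s=st()
for n in("side","top"):
    p=robot.read_camera(n); u=np.array([320,225]) if n=="side" else np.array([280,225])
    cv2.imwrite(f"pics/h_{n}.png",cv2.resize(p["img"][u[1]-50:u[1]+50,u[0]-65:u[0]+65],None,fx=6,fy=6,interpolation=2)); cv2.imwrite(f"pics/hf_{n}.png",p["img"])
E
```

```text
t 18.9 ledge-xy [-0.1293  0.272 ] z 0.1947 toolx deg in ledge 90.16 tilt z [-0.0017 -0.0021 -1.    ] F [ 0.1 -0.3 -0.1] open 0.0464
```

View pics/h_side.png

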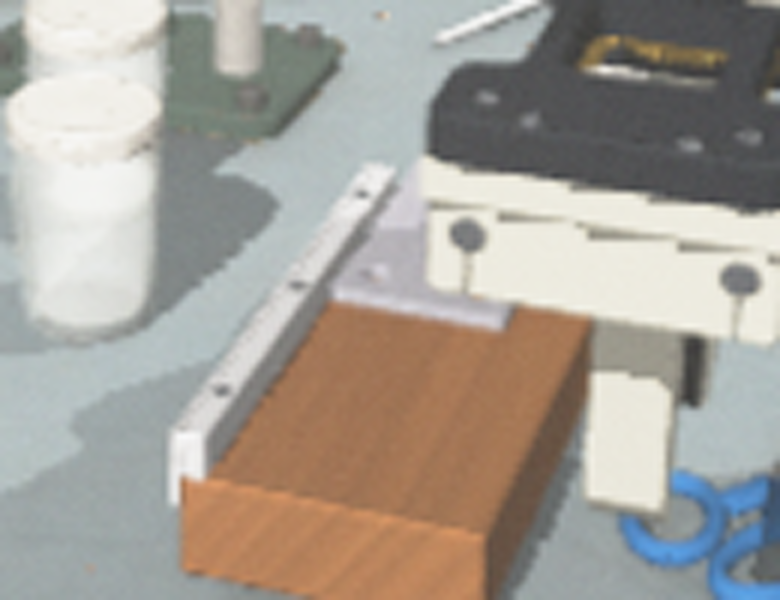

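View pics/h_top.png

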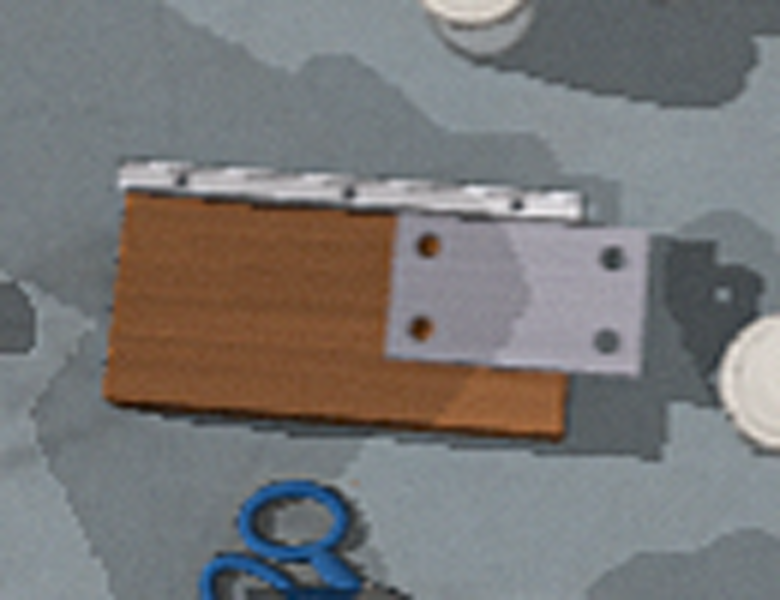

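```bash
python3 - <<'E'
from h import *
st()
T=robot.read_camera("top")
t=lambda u,v:np.array([u/6+215,v/6+175])-.5
P=[(T,(x,y,.051),t(u,v)) for x,y,u,v in((-.035,-.06,640,373),(-.035,.06,385,357),(.035,-.06,648,230),(.035,.06,398,213),(.02,.044,428,245),(-.02,.044,421,328),(.02,-.044,612,258),(-.02,-.044,606,342))]
qp,r=fit(P,[.47,.13,-.17]); ql=np.array([.4708,.2166,-.1756])
print(r.round(1),led(qp).round(4),led(qp,ql).round(4),qp[2]-QL[2],qp[2]-ql[2])
a=cv2.imread("pics/top0.png")[180:260,180:380]; b=T["img"][180:260,180:380]
cv2.imwrite("pics/cmp.png",cv2.resize(np.vstack([a,b]),None,fx=3.7,fy=3.7))
for n in("jar","wax"):
  for r in robot.pinpoint(n,T)[:4]:
    u=np.array(r["position"])[::-1]*[640,400]; print(n,u.round(1),round(r["score"],2))
E
```

```text
t 19.0 ledge-xy [-0.1281  0.2704] z 0.1965 toolx deg in ledge 90.03 tilt z [-1.e-04 -8.e-04 -1.e+00] F [ 0.  -0.4  0.1] open 0.0465
[-0.2  0.3 -0.1  0.1  0.1 -0.2 -0.1 -0.2  0.   0.   0.   0.1  0.1 -0.1
  0.2 -0.1] [ 0.0084 -0.0826] [ 0.0091 -0.0815] -0.007151883300795775 -0.0002518833007957577
jar [422.2 174.5] 0.83
jar [342.6 239. ] 0.73
jar [292.7 176.3] 0.58
wax [199.9 228.9] 0.57
```

View pics/cmp.png

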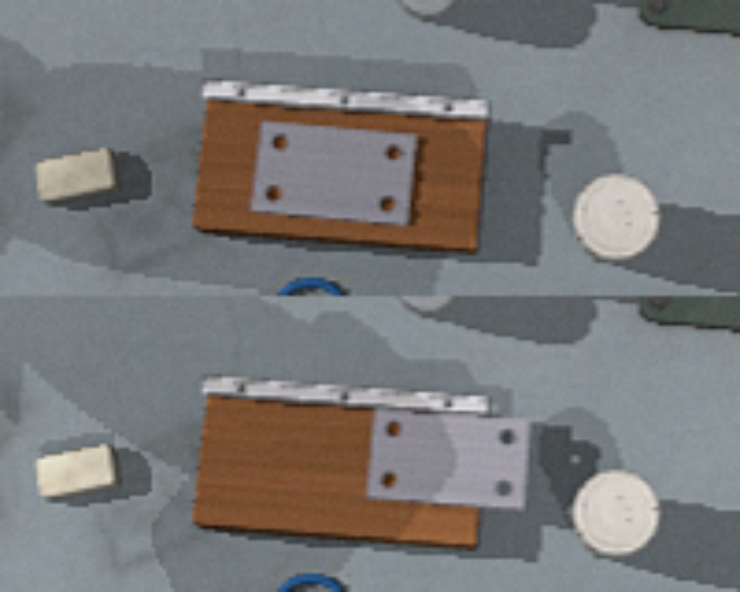

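The plate is at y about -82 mm, flush on the fence. The jar and the wax have not moved between the two pictures, and the arm is clear, so I hand in.

```bash
python3 -c "
from plant import robot
print(robot.close_job())"
```

```text
the job is handed in; nothing more can be done
None
```

The plate is in place for riveting: it overhangs the jar end of the ledge by about 32 mm and lies flush on the fence. The job is handed in; the interface gives no verdict.

I pushed it sideways onto the fence, then lengthwise from its trailing end in two pushes, and finally pressed it lightly (about 11 N) onto the fence again. The arm then backed off; the clock read 19 s.

| Check | Last measurement | Required |
|---|---|---|
| Plate y in the ledge frame | -81.5 to -82.6 mm | -72 to -90 mm |
| Plate x in the ledge frame | 8.4 to 9.1 mm | above 6 mm (10 mm is flush) |
| Angle to the ledge | below 0.01 rad | below 0.05 rad |

- **Holes and support:** the top view shows both leading holes clear of the end, with about 73% of the plate on the wood.
- **Jar and wax:** both sit where they were in the first picture.
- **Disagreements:** the two ledge fits differ by about 1 mm in position and 0.007 rad in angle. The fence contact came about 2 to 3 mm sooner than the two-camera fit predicted. Both are about what the stated camera calibration allows and within the margins.
- **Missed detection:** in the check before the last pushes, the detector's best jar match was a look-alike, so I judged the jar from the pictures.

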